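Prime the dosing unit by hand

ROBOT

A 6-joint arm with a two-finger parallel gripper is mounted at the origin on the work surface. World frame = base frame: x ahead of the robot, y to its left, z up, the work surface at z = 0. Lengths are in m, angles in rad, forces in N, time in s.
With the tool pointing down it reaches from about 0.275 to 0.875 m from the base axis. Payload 12.5 kg.
Tool frame: the origin (TCP) lies on the centre line of the jaws, within the pads' length; the fingertips stand r.finger_overhang ahead of it and the grasp point (between the pads) lies 3 mm ahead of it (r.finger_overhang is the distance from the TCP to the fingertips, in m); z points along the fingers, y is the line along which they close (so a half turn about z gives the same grasp; the last joint's range is limited). The gripper opens to 85 mm and grips with 20 to 120 N. Pads are 22 mm wide; open, the fingers measure 114 mm over their backs; the gripper's body (76 mm by 85 mm) begins 54 mm behind the grasp point. The pads swing forward as they close: fully open they stand 13 mm farther back than shut.
Start: joints at [1.091, 0.351, 1.652, -0, 1.139, -0.085], TCP at [0.212, 0.508, 0.253] pointing down, gripper open.
Joint ranges: [-2.75, 2.75], [-0.79, 2.1], [0.01, 2.65], [-1.57, 4.71], [0.07, 3.14], [-2.87, 2.87]. Speed limits (rad/s): [2.22, 2.22, 2.79, 3.14, 3.14, 3.14].

INTERFACE

Orientations are given as a unit quaternion [x, y, z, w].
In Python, from cell import r, optics gives the robot as it stands. The module is installed in compiled form; this text tells all that it offers. Calls block until the motion is done:
- r.move_to(position, orientation): joint-space move of the TCP to a pose.
- r.move_linear(position, rot=None, vel=0.15): straight line of the TCP; rot=None keeps the orientation; vel is the mean speed in m/s.
- r.set_joints(angles): joint-space move.
- r.set_gripper(opening, squeeze=None): opening from 0.0 (shut) to 1.0 (fully open); squeeze is the grip in N (None keeps the last); returns when the fingers have stopped.
- r.sleep(seconds).
- r.inverse_kinematics(position, orientation): joint angles nearest the present ones, or None.
- optics.get_image(name): name is "scene" or "top" or "wrist"; returns a dict with "pixels" (480x640x3 uint8, red, green, blue), "depth" (480x640 float32, m along the optical axis (not along the pixel's ray), 0 where there is no reading), "fx", "fy", "cx", "cy" (pixels), "D" ([k1, k2, p1, p2, k3] as OpenCV has them; the pictures are not rectified), "camera_from_world" (4x4, takes a point from world to camera coordinates); the wrist camera has in their place "mount" (4x4, takes a point from camera to tool coordinates, whose origin is the TCP and whose axes are the flange's). Camera axes: x right, y down, z forward; pixel columns grow to the right and rows downward; lengths in m; the calibration is good to about 2 mm. A picture is of the moment at which its call begins: read the wrist's pose just before it.
A pose or a line that the arm cannot do raises r.PlanningError and nothing moves.
- r.hand_in(): hands the job in; it is judged then, once.
Readings, each from a call of its own:
- r.current_t(): time.
- r.current_q(): joint angles.
- r.current_qvel(): joint speeds.
- r.current_effort(): joint torques, N m.
- r.current_tool_pos(): TCP position.
- r.current_ee_rot(): TCP orientation.
- r.current_contact_force(): force on the tool from outside, world axes, zero at the start.
- r.current_torque(): the same for the moment, N m.
- r.current_opening(): opening from 0.0 (shut) to 1.0 (fully open).
- r.current_finger_force(): force on a finger pad.
Only numpy, scipy, OpenCV 4.12 (cv2) and the standard library are available. Lean on these libraries where they do the work, as an engineer would, in place of code of your own. Each camera call takes 0.05 s, during which the arm holds its last target. There are 200 camera calls.

TASK

Pull the dosing unit's upper drawer fully open by its handle, then with your fingertips press the hand pump's wide-capped plunger about half way down, until the top of its cap is level with the thin fixed post beside it, and keep it there: finish while still holding it pressed. Never press that plunger to the bottom, do not press the small plunger or open the lower drawer, and leave the bottles, glassware and jar around the unit where they are.

Things in the scene. Friction and masses are not known exactly. Their poses are not given: they have to be found in the camera images.
- unit_front (a point): Middle of the top front edge of the dosing unit: white and grey sheet-metal housing fixed to the bench, 260 deep x 280 wide x 165 high. Its axes are the unit's: x from the front to the back, y to the left, z up. Two drawers, one above the other, in its front, which faces the robot, turned up to about 15 degrees either way. A dish and a box (top 30 above the housing) are fixed on its rear half.
- doser_drawer (a joint): Opening of the upper drawer in m: 0 shut, 0.18 fully open at its stop; it slides along the unit's own -x, stays where it is left, needs about 3 N. It may start up to 25 mm ajar. Front plate 276 wide, z 69 to 151 mm above the bench; open box behind it with walls up to 122 mm.
- drawer_handle (a point): Middle of the upper drawer's handle: a horizontal round steel bar, 10 thick, 120 long along the unit's y, its centre 45 in front of the drawer's front plate and 134 above the bench, 31 below the housing's top; moves with the drawer. It can be pinched from above across its thickness. Keep the opening small: 40 of clear space lies between bar and plate.
- primer (a joint): Travel of the wide-capped plunger in m: 0 up, 0.028 at the bottom, growing as it is pressed straight down. A spring returns it: about 4 N to start, about 7.5 N at half travel (0.014), 11 N at the bottom.
- primer_cap: Flat black cap of the wide plunger, 40 across, 9 thick, on a 14 thick steel stem. Origin: centre of the cap's underside. Its top is 144 above the bench when up, 130 at half travel, 116 at the bottom. Inside the housing until the drawer is open; axis 106 behind the handle bar. Left-right place in the drawer differs from run to run.
- level_post (a point): Top of a fixed steel post, 8 thick, 40 to the right (the unit's -y) of the wide plunger's axis; its top is 130 above the bench, the height of the wide cap's top at half travel. Post and plungers stand on one aluminium pump block, 55 x 125, 18 high, in the front of the upper drawer, which stays put when worked.
- flush (a joint): Travel of the small plunger in m (0 up, 0.014 pressed, spring of 3 to 6 N): black cap only 18 across, its axis 83 to the right (the unit's -y) of the wide plunger's, top about 133 above the bench. Not to be pressed.
- lower_drawer (a joint): Opening of the shallow lower drawer in m, 0 shut. Its small lip handle sits about 48 above the bench and protrudes 13 from its front. Stays shut.
- amber_bottle: Amber glass reagent bottle, 68 across, 150 high, standing loose beside the unit. Origin: centre of its underside.
- wash_bottle: White plastic bottle, 62 across, 160 high, standing loose beside the unit. Origin: centre of its underside.
- beaker: Glass beaker, 72 across, 90 high, standing loose beside the unit. Origin: centre of its underside.
- flask: Conical glass flask, 76 across at the foot, 120 high, standing loose beside the unit. Origin: centre of its underside.
- jar: Small white plastic jar, 48 across, 60 high, standing loose beside the unit. Origin: centre of its underside.

How it is judged:
On the way, in this order (a step that is already met when the one before it is completed fails the run):
1. the upper drawer is pulled fully open (value of joint doser_drawer above 0.165 m and value of joint primer below 0.005 m), for 0.2 s.
2. the wide plunger is held about half way down by the fingers (value of joint primer between 0.01 and 0.018 m and contact force between the fingers and primer_cap above 3 N), for 0.5 s.
At the end, for the whole second after the job is handed in: Through the last second: upper drawer open at least 165 of 180 mm; fingers press the wide cap with over 3 N and hold it at 10 to 18 of its 28 mm travel; lower drawer open under 20 mm, small plunger down under 6 mm, every bystander within 40 mm of its start (all of step 2 and value of joint doser_drawer above 0.165 m and value of joint lower_drawer below 0.02 m and value of joint flush below 0.006 m and not (distance of any of amber_bottle, wash_bottle, beaker, flask, jar from where it was at the start of the episode above 0.04 m)); the arm keeps its last pose, push and grip.
It fails at once if the wide plunger is pressed to the bottom (beyond 25 of 28 mm) (value of joint primer above 0.025 m).
It fails at once if the small plunger is pressed (6 mm or more) (value of joint flush above 0.006 m).
It fails at once if the lower drawer is opened (20 mm or more) (value of joint lower_drawer above 0.02 m).
It fails at once if a bystander is shifted by more than 40 mm or knocked over (distance of any of amber_bottle, wash_bottle, beaker, flask, jar from where it was at the start of the episode above 0.04 m or angle between any of amber_bottle, wash_bottle, beaker, flask, jar's own z axis and vertical above 0.6 rad).
It also fails if it takes over 48 s, if anything falls off the work surface, if the arm or the gripper's body presses on something with over 40 N, if the wrist force passes 120 N, or if a joint passes its speed limit or range.

## Working session

There is one attempt and no reset: what is moved stays moved. The work goes in short steps, each a Python script; the robot and the scene stay as the last script left them, time stands still between calls to the robot, and variables do not carry over. Pictures are saved under pics/ and viewed, at most 10 in all, crops included, and the job is handed in when it is done.

```bash
mkdir -p pics; cat > h.py <<'E'
import numpy as np, cv2
from scipy.spatial.transform import Rotation as R
from cell import r, optics
def grab(n):
    p=np.array(r.current_tool_pos()); q=np.array(r.current_ee_rot())
    im=optics.get_image(n)
    if n=="wrist":
        T=np.eye(4);T[:3,:3]=R.from_quat(q).as_matrix();T[:3,3]=p
        W=T@np.array(im["mount"])
    else: W=np.linalg.inv(np.array(im["camera_from_world"]))
    im["W"]=W; im["K"]=np.array([[im["fx"],0,im["cx"]],[0,im["fy"],im["cy"]],[0,0,1]]); return im
def save(im,f): cv2.imwrite("pics/"+f,im["pixels"][:,:,::-1])
def ray(im,uv):
    n=cv2.undistortPoints(np.array(uv,float).reshape(-1,1,2),im["K"],np.array(im["D"],float)).reshape(-1,2)
    return im["W"][:3,3], np.c_[n,np.ones(len(n))]@im["W"][:3,:3].T
def plane(im,uv,z):
    o,d=ray(im,uv); return o+d*((z-o[2])/d[:,2])[:,None]
def cloud(im):
    v,u=np.mgrid[0:480,0:640]; o,d=ray(im,np.c_[u.ravel(),v.ravel()])
    return (o+d*im["depth"].reshape(-1,1)).reshape(480,640,3)
def proj(im,P):
    C=np.linalg.inv(im["W"]); rv=cv2.Rodrigues(C[:3,:3])[0]
    return cv2.projectPoints(np.array(P,float).reshape(-1,1,3),rv,C[:3,3],im["K"],np.array(im["D"],float))[0].reshape(-1,2)
E
python3 - <<'E'
from h import *
import pickle
for n in("top","scene"):
    im=grab(n);save(im,n+"0.png");pickle.dump(im,open(n+"0.pkl","wb"));print(n,im["W"].round(2).tolist())
print(r.finger_overhang,r.current_ee_rot(),r.current_t())
E
```

```text
top [[0.02, -1.0, 0.07, 0.56], [-1.0, -0.02, -0.02, -0.04], [0.02, -0.07, -1.0, 1.22], [0.0, 0.0, 0.0, 1.0]]
scene [[-0.4, 0.5, -0.77, 1.36], [0.91, 0.21, -0.35, 0.29], [-0.02, -0.84, -0.54, 0.63], [0.0, 0.0, 0.0, 1.0]]
0.022 [ 1.96123576e-01  9.80579056e-01 -4.85240119e-04 -1.47248679e-04] 0.1
```

View pics/top0.png

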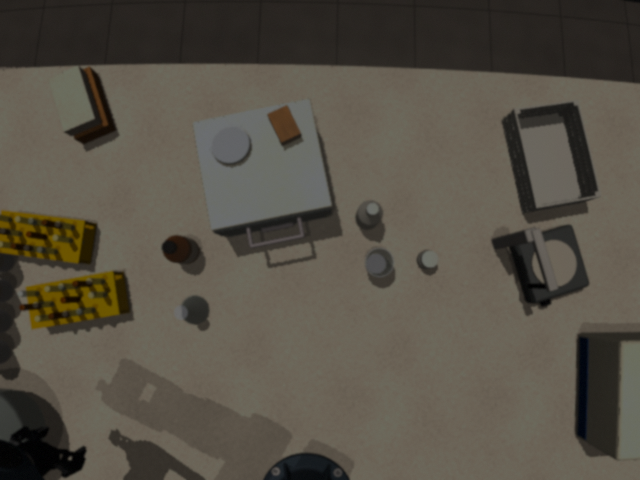

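View pics/scene0.png

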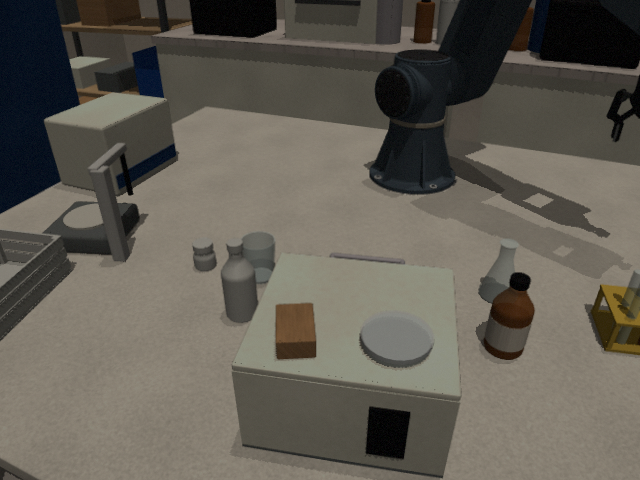

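The top view shows the unit's front edge from (212,232) to (332,210) and the handle bar from (249,245) to (303,238). The flask is at (195,308), the beaker at (379,263) and the amber bottle at (180,248). The scene view shows the handle's top from (330,256) to (404,263).

```bash
cat > m1.py <<'E'
from h import *
import pickle
im=pickle.load(open("top0.pkl","rb")); C=cloud(im)
z=C[:,:,2]
m=((abs(z-.165)<.012)&(im["depth"]>0)).astype(np.uint8); m[:, :150]=0; m[:,400:]=0
n,l,s,c=cv2.connectedComponentsWithStats(m); k=1+np.argmax(s[1:,4])
print("top z",np.median(z[l==k]),s[k])
cn=max(cv2.findContours((l==k).astype(np.uint8),0,2)[0],key=cv2.contourArea)
rect=cv2.minAreaRect(plane(im,cn.reshape(-1,2),.165)[:,:2].astype(np.float32)); print(rect,cv2.boxPoints(rect))
P=plane(im,[(212,232),(332,210)],.165);print("edge",P)
print("handle",plane(im,[(249,245),(303,238)],.134))
m=(abs(z-.134)<.012)&(im["depth"]>0);m[:236]&=False;v,u=np.nonzero(m[:262,235:320]);print(len(v),C[v,u+235].mean(0) if len(v) else 0)
E
python3 m1.py
```

```text
top z 0.1653210577002917 [  192    99   141   133 11495]
((0.8266873955726624, 0.11397310346364975), (0.2655978500843048, 0.2808578908443451), 12.902280807495117) [[ 0.6658851   0.22120401]
 [ 0.7285975  -0.05256286]
 [ 0.9874897   0.00674219]
 [ 0.92477727  0.28050905]]
edge [[ 0.66755423  0.21894212  0.165     ]
 [ 0.72300718 -0.05065094  0.165     ]]
handle [[0.6422282  0.13920975 0.134     ]
 [0.66105066 0.01477813 0.134     ]]
258 [0.65280343 0.08725213 0.13837714]
```

```bash
cat > m2.py <<'E'
from h import *
import pickle
yaw=np.deg2rad(12.9); X=np.array([np.cos(yaw),np.sin(yaw),0])
for s in(1,-1):
    y=s*X; z=np.array([0,0,-1.]); q=R.from_matrix(np.c_[np.cross(y,z),y,z]).as_quat()
    j=r.inverse_kinematics([.652,.077,.33],q); print(s,q,j, r.inverse_kinematics([.45,.04,.15],q))
    if j is not None and (s==1 or best is None or abs(j[5])<abs(best[1][5])): best=(q,j)
    elif s==1: best=None
q=best[0]; np.save("q.npy",q)
r.move_to([.632,.072,.33],q)
for i,p in enumerate([[.632,.072,.33],[.60,.12,.30]]):
    if i: r.move_linear(p)
    r.sleep(.2)
    im=grab("wrist");save(im,f"w{i}.png");pickle.dump(im,open(f"w{i}.pkl","wb"))
    print(im["W"].round(3).tolist())
    print(proj(im,[[.64,.139,.134],[.664,.015,.134]]))
a=np.hstack([cv2.resize(cv2.imread(f"pics/w{i}.png"),(400,300)) for i in(0,1)]);cv2.imwrite("pics/w01.png",a)
print(r.current_t())
E
python3 m2.py
```

```text
1 [0.62319735 0.78206461 0.         0.        ] [ 4.66675014e-02  4.92785118e-01  1.25022352e+00 -4.44089210e-16
  1.39858401e+00 -1.78479972e-01] [-1.44542331e-02  3.25788264e-01  1.99250369e+00 -4.44089210e-16
  8.23300697e-01 -2.39601707e-01]
-1 [ 0.78206461 -0.62319735  0.         -0.        ] None None
[[0.974, 0.217, 0.058, 0.617], [0.225, -0.941, -0.253, 0.137], [-0.001, 0.26, -0.966, 0.45], [0.0, 0.0, 0.0, 1.0]]
[[345.49711274 145.11343454]
 [338.10382078 284.92364735]]
[[0.975, 0.215, 0.058, 0.586], [0.223, -0.941, -0.254, 0.183], [-0.0, 0.26, -0.966, 0.421], [0.0, 0.0, 0.0, 1.0]]
[[371.76335947 213.10872389]
 [361.5197524  352.3700849 ]]
3.3667
```

View pics/w01.png

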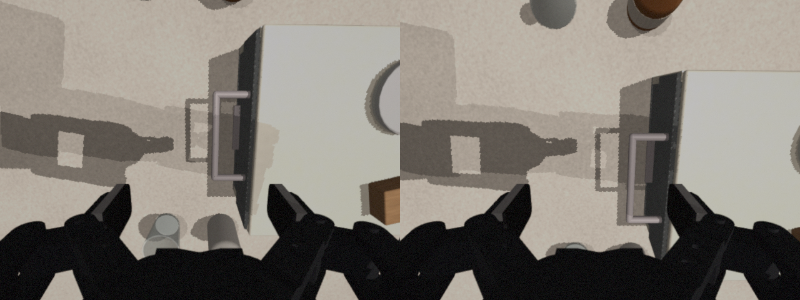

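The bar runs, in full-size pixels, from about (345,152) to (343,285) in the first wrist view and from (370,219) to (366,352) in the second. I'll mask the bar in both views and triangulate it.

```bash
cat > m3.py <<'E'
from h import *
import pickle
L=[]
for i,(a,b) in enumerate([((345,152),(343,285)),((370,219),(366,352))]):
    im=pickle.load(open(f"w{i}.pkl","rb"));C=cloud(im);z=C[:,:,2]
    m=(abs(z-.137)<.015)&(im["depth"]>0)
    mm=np.zeros_like(m);mm[a[1]+8:b[1]-8,min(a[0],b[0])-14:max(a[0],b[0])+12]=1
    v,u=np.nonzero(m&mm); g=[(v0,u[v==v0].mean(),len(u[v==v0])) for v0 in np.unique(v)]
    g=np.array(g); f=np.polyfit(g[:,0],g[:,1],1)
    print(len(v),g[:,2].mean(),f,"depthcloud mean",C[v,u].mean(0),"ztop",np.percentile(z[v,u],90))
    uv=[(np.polyval(f,q),q) for q in(a[1],b[1])]; L.append((im,uv)); print(plane(im,uv,.134), plane(im,uv,.138))
for k in(0,1):
    A=[];B=[]
    for im,uv in L:
        o,d=ray(im,[uv[k]]);d=d[0]/np.linalg.norm(d[0]);M=np.eye(3)-np.outer(d,d);A.append(M);B.append(M@o)
    print("tri",np.linalg.lstsq(np.vstack(A),np.hstack(B),rcond=None)[0])
im=L[0][0];C=cloud(im);m=((abs(C[:,:,2]-.165)<.01)&(im["depth"]>0))
v=np.arange(100,330,20);u=[np.nonzero(m[k])[0].min() if m[k].any() else 0 for k in v]
P=plane(im,np.c_[u,v],.165);print(P); print("yaw",np.rad2deg(np.arctan2(*-np.diff(P[[1,-3]],axis=0)[0][:2][::1])))
E
python3 m3.py
```

```text
1310 11.196581196581196 [-2.34373361e-02  3.49392245e+02] depthcloud mean [0.65374971 0.07864918 0.13777953] ztop 0.1392566483794985
[[0.64164824 0.13357507 0.134     ]
 [0.66820508 0.01589155 0.134     ]] [[0.64134253 0.13361318 0.138     ]
 [0.66756368 0.01741723 0.138     ]]
1389 11.871794871794872 [-4.11143308e-02  3.80989845e+02] depthcloud mean [0.65312557 0.0802768  0.13773826] ztop 0.13917191789141828
[[0.64142565 0.13438738 0.134     ]
 [0.66825667 0.01635112 0.134     ]] [[0.64065409 0.13507085 0.138     ]
 [0.66711092 0.01868078 0.138     ]]
tri [0.64207206 0.13362314 0.13002257]
tri [0.6685627  0.01540586 0.13251734]
[[0.67998121 0.18178706 0.165     ]
 [0.68332424 0.16806856 0.165     ]
 [0.68602041 0.15382725 0.165     ]
 [0.68954455 0.13938776 0.165     ]
 [0.69241096 0.1243829  0.165     ]
 [0.69613528 0.10914267 0.165     ]
 [0.69997324 0.09346989 0.165     ]
 [0.70393108 0.07734042 0.165     ]
 [0.70720947 0.06054266 0.165     ]
 [0.71141519 0.0434177  0.165     ]
 [0.7149305  0.02556161 0.165     ]
 [0.71941316 0.00732098 0.165     ]]
yaw -12.699854192824423
```

```bash
cat > pull.py <<'E'
from h import *
yaw=np.deg2rad(12.75); X=np.array([np.cos(yaw),np.sin(yaw),0])
z=np.array([0,0,-1.]); q=R.from_matrix(np.c_[np.cross(X,z),X,z]).as_quat(); np.save("q.npy",q)
H=np.array([.655,.0748,.137])
r.set_gripper(.42,40)
r.move_to(H+[0,0,.1],q); r.move_linear(H,vel=.08)
print("down",r.current_tool_pos(),np.round(r.current_contact_force(),1),r.current_opening())
r.set_gripper(0,40); print("grip",r.current_opening(),r.current_finger_force(),np.round(r.current_contact_force(),1))
r.move_linear(H-X*.172,vel=.06)
f=np.array(r.current_contact_force());print(np.round(f,1),r.current_opening(),r.current_t())
for d in np.arange(.173,.190,.001):
    r.move_linear(H-X*d,vel=.03); f=np.array(r.current_contact_force())@X
    print(round(d,3),round(f,1))
    if f>14: break
print(((H-r.current_tool_pos())@X).round(4),r.current_opening())
E
python3 pull.py
```

```text
down [0.65474003 0.07470517 0.13721754] [-5.4 -2.5 -0.5] 0.420500847460219
grip 0.09741598618259666 39.03674304485321 [0.7 0.2 3. ]
[1.8 1.6 8.7] 0.10089005254694036 9.1417
0.173 1.3
0.174 1.5
0.175 0.6
0.176 3.2
0.177 9.0
0.178 16.1
0.1752 0.0994556731893176
```

```bash
cat > look.py <<'E'
from h import *
import pickle
yaw=np.deg2rad(12.75); X=np.array([np.cos(yaw),np.sin(yaw),0]);Y=np.array([-X[1],X[0],0])
p=np.array(r.current_tool_pos()); np.save("hopen.npy",p)
r.set_gripper(.42,40); print(np.round(r.current_contact_force(),1))
r.move_linear(p+[0,0,.12],vel=.2)
for i,d in enumerate([X*.08+[0,0,.19],X*.08+Y*.05+[0,0,.15]]):
    r.move_linear(p+d,vel=.2); r.sleep(.2)
    im=grab("wrist");save(im,f"d{i}.png");pickle.dump(im,open(f"d{i}.pkl","wb"))
im=grab("top");save(im,"top1.png")
print(r.current_t(),p)
E
python3 look.py
```

```text
[-0.3 -0.4 -0.8]
13.4667 [0.48413408 0.03607515 0.13772787]
```

View pics/d0.png

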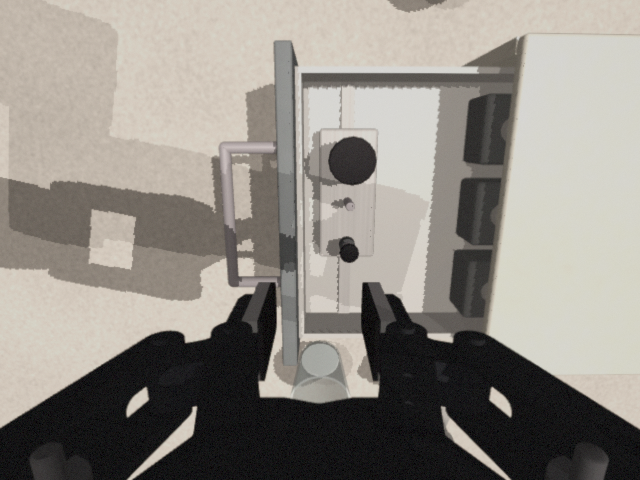

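View pics/d1.png

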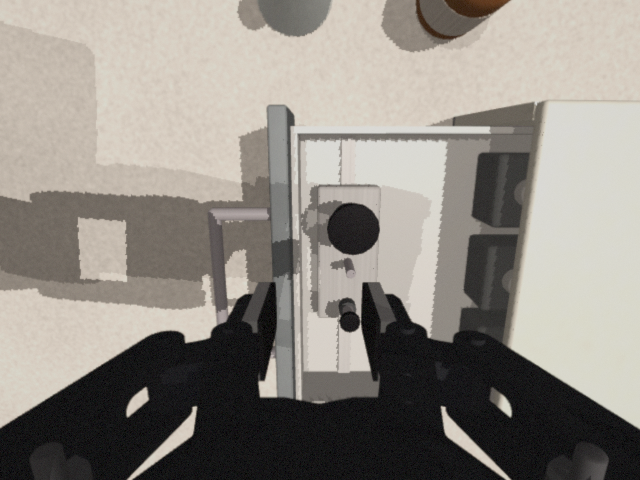

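The wide cap is at (352,161) in the first view and (353,229) in the second, with the small plunger below it in the image at (348,252). The drawer is open. Next I'll triangulate the cap and post.

```bash
cat > m4.py <<'E'
from h import *
import pickle
yaw=np.deg2rad(12.75); X=np.array([np.cos(yaw),np.sin(yaw),0]);Y=np.array([-X[1],X[0],0])
L=[]
for i,c in enumerate([(352,161),(353,229)]):
    im=pickle.load(open(f"d{i}.pkl","rb"));C=cloud(im)
    m=(im["pixels"].max(2)<50).astype(np.uint8);mm=m*0;cv2.circle(mm,c,45,1,-1)
    m=cv2.morphologyEx(m*mm,cv2.MORPH_OPEN,np.ones((5,5),np.uint8));n,l,s,ce=cv2.connectedComponentsWithStats(m);k=l[c[1],c[0]]
    t=(l==k)&(im["depth"]>0); zt=np.median(C[t][:,2]); top=t&(abs(C[:,:,2]-zt)<.005)
    cn=max(cv2.findContours(top.astype(np.uint8),0,2)[0],key=cv2.contourArea)
    e=cv2.fitEllipse(cn); L.append((im,e[0])); P=plane(im,[e[0]],zt)[0]
    print(e,"z",zt,"cap",P,"dia",2*np.sqrt(len(C[top])/np.pi)*zt and e[1][0]/im["fx"]*np.median(im["depth"][top]))
    h=np.load("hopen.npy");print("rel bar",(P-h)@X,(P-h)@Y)
A=[];B=[]
for im,c in L:
    o,d=ray(im,[c]);d=d[0]/np.linalg.norm(d[0]);M=np.eye(3)-np.outer(d,d);A.append(M);B.append(M@o)
print("tri",np.linalg.lstsq(np.vstack(A),np.hstack(B),rcond=None)[0])
im=L[0][0];C=cloud(im)
for c in[(348,203),(348,252)]:
    w=C[c[1]-8:c[1]+9,c[0]-8:c[0]+9].reshape(-1,3);w=w[w[:,2]>.12];print(len(w),w.mean(0) if len(w) else 0, w[:,2].max() if len(w) else 0)
E
python3 m4.py
```

```text
((332.03570556640625, 291.6412658691406), (53.99174118041992, 84.59750366210938), 88.84708404541016) z 0.08229366524964207 cap [ 0.59554733 -0.03193581  0.08229367] dia 0.056250535
rel bar 0.0936562066747492 -0.09092259000077538
((352.5765686035156, 228.42218017578125), (49.27304458618164, 50.329978942871094), 96.69063568115234) z 0.14379445543519903 cap [0.57623543 0.11015237 0.14379446] dia 0.036891717
rel bar 0.10617899134812893 0.05192411554336572
tri [0.50205173 0.22933834 0.71695673]
77 [0.58541238 0.07050063 0.12871875] 0.1315047293003926
264 [0.59441503 0.02921533 0.13249215] 0.13446965917982823
```

```bash
sed -i 's/max(2)<50/max(2)<75/; s/k=l\[c\[1\],c\[0\]\]/k=1+np.argmax(s[1:,4])/' m4.py; python3 m4.py
```

```text
((351.7655944824219, 160.5550994873047), (45.917808532714844, 46.71378707885742), 43.74177932739258) z 0.14380081707026565 cap [0.57657627 0.10907133 0.14380082] dia 0.037494626
rel bar 0.10627284939801568 0.05079450861725816
((352.7593994140625, 228.57456970214844), (49.758785247802734, 51.030574798583984), 90.33560943603516) z 0.14377118604597872 cap [0.5764011  0.11006394 0.14377119] dia 0.037259877
rel bar 0.10632106219077248 0.05180130668453006
tri [0.57713707 0.10893394 0.13845169]
77 [0.58541238 0.07050063 0.12871875] 0.1315047293003926
264 [0.59441503 0.02921533 0.13249215] 0.13446965917982823
```

```bash
cat > press.py <<'E'
from h import *
import pickle
c=np.array([.5765,.1096,0]); q=np.load("q.npy")
p=np.array(r.current_tool_pos()); r.move_linear([p[0],p[1],.30],vel=.2)
r.set_gripper(0,20)
r.move_linear(c+[0,0,.22],rot=q,vel=.2); r.move_linear(c+[0,0,.172],vel=.08); r.sleep(.3)
f0=np.array(r.current_contact_force())[2]; print("free",f0,r.current_tool_pos(),r.current_opening())
zc=.170
while zc>.1515:
    r.move_linear(c+[0,0,zc],vel=.03)
    z=r.current_tool_pos()[2];f=np.array(r.current_contact_force())[2]-f0; print(round(zc,4),round(z,4),round(f,1))
    if z<.1525 or f>11: break
    zc-=.0015
r.sleep(.5)
print(r.current_tool_pos(),np.round(r.current_contact_force(),1),r.current_t())
im=grab("wrist");save(im,"p.png");pickle.dump(im,open("p.pkl","wb"))
im=grab("scene");save(im,"ps.png");pickle.dump(im,open("ps.pkl","wb"))
E
python3 press.py
```

```text
free 0.6740804254347256 [0.57660618 0.10963732 0.17231863] -0.0016497781729938542
0.17 0.1699 -0.4
0.1685 0.1684 -1.0
0.167 0.1669 -0.3
0.1655 0.1658 3.7
0.164 0.1641 4.1
0.1625 0.1626 3.3
0.161 0.1611 4.7
0.1595 0.1596 5.3
0.158 0.1582 5.5
0.1565 0.1567 4.9
0.155 0.1553 6.3
0.1535 0.1538 6.1
0.152 0.1524 5.8
[0.57666704 0.10961524 0.15239918] [ 0.6 -0.4  7.3] 19.525
```

View pics/p.png

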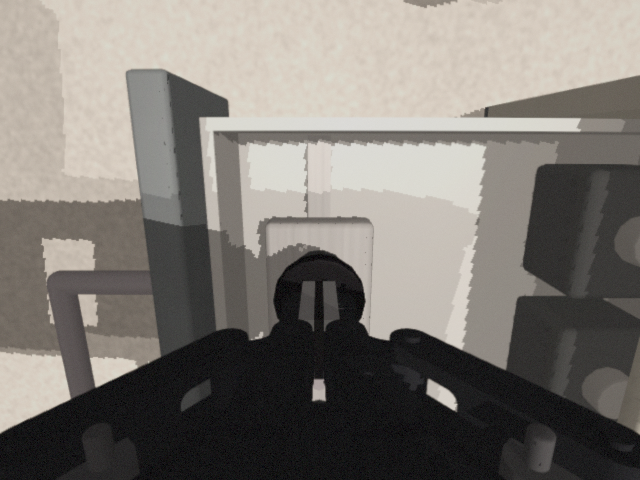

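The fingertips rest on the cap, whose visible rim is at (320,262). By the TCP it has travelled about 13.6 mm. I'll check the cap's height and the bar's place from depth before handing in.

```bash
python3 - <<'E'
from h import *
import pickle
im=pickle.load(open("p.pkl","rb"));C=cloud(im)
for (u,v) in [(320,262),(300,270),(340,270),(100,282)]:
    w=C[v-3:v+4,u-3:u+4].reshape(-1,3);print((u,v),np.median(w,0).round(4))
yaw=np.deg2rad(12.75);X=np.array([np.cos(yaw),np.sin(yaw),0])
print("bar->cap",(np.array([.5765,.1096,0])-np.median(C[279:286,97:104].reshape(-1,3),0))@X)
E
```

```text
(320, 262) [0.5736 0.1269 0.1301]
(300, 270) [0.5663 0.1217 0.13  ]
(340, 270) [0.5824 0.1253 0.1301]
(100, 282) [0.4894 0.1022 0.1385]
bar->cap 0.08659527406325979
```

```bash
python3 -c "
from h import *
print(r.hand_in())"
```

```text
the job is handed in; nothing more can be done
None
```

The upper drawer was pulled to its stop (about 176 mm of pull), and I handed the job in with the fingertips still holding the wide plunger at half travel: cap top measured 130 mm above the bench, push about 7 N. The judge's verdict was not shown, and I took no final measurement of the bystanders' positions.

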